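Test the latching stop button on the workshop bench

TASK

Test the bench's stop button: press the winged mushroom in until it stays in by itself, then push one of its wings sideways, clockwise as seen from above, until the mushroom pops back out. Then press the plain round reset button on the other box right in and let it come back out. Use light pushes only, never press reset while the mushroom is in, and leave the loose things on the bench where they are.

Things in the scene. Friction and masses are not known exactly. Their poses are not given: they have to be found in the camera images.
- stop_station: Stop station: grey metal box, 90 x 90 mm and 60 mm high, fixed to the bench, with a black mushroom head on its top. Origin: centre of its underside, z up. The head's axis is the vertical line through the origin.
- stop_top (a point): Centre of the mushroom's flat top (100 mm above the bench when out). The head is 60 mm in diameter and 20 mm thick, its underside 20 mm above the box top when out; the middle 36 mm of the top is flat. Two straight wings, 10 mm thick and 17 mm high (tops 1 mm below the head's top), stick out level from the head on opposite sides, out to 56 mm from its axis. The point's axes turn with the head: its y axis runs along the wings.
- stop_wing_a (a point): Point on the top edge of the wing on the +y side of the head (the box's +y side when not twisted), 45 mm from the axis, mid-thickness. The point moves with the head, its y axis points outward along the wing; clockwise pushing moves this wing towards its own +x.
- stop_wing_b (a point): The same on the opposite wing (-y side); clockwise pushing moves it towards its own -x.
- stop_press (a joint): How far the mushroom is pressed in, m: 0 out, 0.009 fully in. A spring pushes it out with about 3 N, 5 N at the bottom, and the latch adds a little midway, so it takes a push of about 6 N to get it right down. Once pressed past about 0.0075 it latches and, let go, stays at about 0.006 to 0.007; pressed less it springs back out. It latches only while not twisted.
- stop_twist (a joint): Twist of the head, rad, growing clockwise seen from above, 0 to 1.4. A weak spring (0.015 to 0.025 N m) turns it back to 0 when let go. With the mushroom latched, twisting past about 0.45 rad frees the latch and the head springs fully out with about 3 N; keep turning to 0.8 rad to be sure.
- reset_station: Reset station: grey metal box, 80 x 80 mm and 50 mm high, fixed to the bench, with one small round black push button in a round steel bezel on its top. Origin: centre of its underside; the button is above it.
- reset_top (a point): Centre of the reset button's top face, 72 mm above the bench when out; the button is 28 mm in diameter and stands 10 mm proud of its 44 mm bezel.
- reset (a joint): How far the reset button is pressed, m: 0 out, 0.006 fully in; needs 5 N at the bottom and springs back by itself.
- tape: Loose roll of black tape lying flat, 60 mm across, 24 mm high. Leave alone. Origin: centre of underside.
- nut: Loose steel collar nut lying flat, 34 mm across, 14 mm high. Leave alone.
- can: Loose aluminium drink can, upright, 66 mm across, 122 mm high. Leave alone.
- carton: Loose small cardboard carton, 70 x 70 x 75 mm high. Leave alone.
- battery: Loose black tool battery with a yellow band, 75 x 110 mm, 62 mm high. Leave alone.
- wrench: Loose steel wrench lying flat, 180 mm long, 20 mm high. Origin at mid-length, x along it. Leave alone.
- screwdriver: Loose screwdriver with a red handle lying flat, 200 mm long, 26 mm high. Origin at mid-length, x along it. Leave alone.
- switch_rail: Loose aluminium angle, 40 x 170 mm and 46 mm high, with five toggle switches. Leave alone.

How it is judged:
On the way, in this order (a step that is already met when the one before it is completed fails the run):
1. the mushroom is latched in with no finger on it (value of joint stop_press above 0.0055 m and contact force between each of the fingers, the arm and stop_station below 0.5 N), for 0.1 s.
2. the mushroom has been twisted and has popped back out (value of joint stop_press below 0.0015 m), for 0.1 s.
3. the reset button is pressed right in (value of joint reset above 0.0045 m), for 0.05 s.
At the end, for the whole second after the job is handed in: The mushroom is fully out (within 1.5 mm) and turned back (under 0.2 rad), the reset button is out (within 1.5 mm), and every loose thing is within 30 mm of where it began (value of joint each of stop_press, reset below 0.0015 m and value of joint stop_twist below 0.2 rad and distance of each of tape, nut, can, carton, battery, wrench, screwdriver, switch_rail from where it was at the start of the episode below 0.03 m); the robot touches nothing.
It fails at once if the reset button is pressed while the mushroom is in (value of joint reset above 0.003 m and value of joint stop_press above 0.004 m).
It fails at once if a loose thing is shifted by more than 30 mm or toppled (distance of any of tape, nut, can, carton, battery, wrench, screwdriver, switch_rail from where it was at the start of the episode above 0.03 m or angle between can's own z axis and vertical above 0.5 rad).
It fails at once if a loose thing is lifted off the bench by more than 15 mm (height (world z) of any of tape, nut, can, carton, battery, wrench, screwdriver, switch_rail above 0.015 m).
It fails at once if a station is pushed, struck or squeezed with more than 60 N (contact force between any of the fingers, the arm and stop_station above 60 N or contact force between any of the fingers, the arm and reset_station above 60 N).
It also fails if it takes over 56 s, if anything falls off the work surface, if the arm or the gripper's body presses on something with over 40 N, if the wrist force passes 120 N, or if a joint passes its speed limit or range.

ROBOT

A 6-joint arm with a two-finger parallel gripper is mounted at the origin on the work surface. World frame = base frame: x ahead of the robot, y to its left, z up, the work surface at z = 0. Lengths are in m, angles in rad, forces in N, time in s.
With the tool pointing down it reaches from about 0.375 to 0.925 m from the base axis. Payload 5.7 kg.
Tool frame: the origin (TCP) lies on the mounting face of the last link; the fingertips stand 173 mm ahead of it and the grasp point (between the pads) lies 155 mm ahead of it; z points along the fingers, y is the line along which they close (so a half turn about z gives the same grasp; the last joint's range is limited). The gripper opens to 85 mm and grips with 20 to 120 N. Pads are 22 mm wide; open, the fingers measure 114 mm over their backs; the gripper's body (76 mm by 85 mm) begins 54 mm behind the grasp point. The pads swing forward as they close: fully open they stand 13 mm farther back than shut.
Start: joints at [1.169, 0.359, 1.51, -0, 1.272, -0.115], TCP at [0.17, 0.575, 0.405] pointing down, gripper open.
Joint ranges: [-2.97, 2.97], [-1.01, 2.36], [0.21, 2.38], [-0.96, 4.11], [0.2, 2.71], [-2.98, 2.98]. Speed limits (rad/s): [2.39, 2.39, 3.14, 3.14, 3.14, 3.14].

INTERFACE

Orientations are given as a 3x3 rotation matrix whose columns are the frame's x, y, z axes.
In Python, from bench import bot gives the robot as it stands. The module is installed in compiled form; this text tells all that it offers.
- The arm moves only by the tool move_arm, never from a script. Its arguments are lists of equal length, an entry for each row: "offset": the shift along the tool's x, y, z in m, a list of three; "delta_rot": the turn, a rotation vector about the tool's x, y, z in rad, a list of three; "gripper": the gripper command: -1 is fully open, 1 is shut, values between are in proportion. A call has 1 to 12 rows; each row is the pose to reach, as a shift and turn from the pose commanded when the call began, along the tool's axes at that moment; what a row does not reach only later rows make up. A row lasts 1/10 s, in which the tool goes at most 50 mm and 8.59 degrees, less where a joint would pass 70% of its speed; a pose out of reach is approached as far as the arm can. A call with a gripper value outside its range is refused whole. The fingers move at their own pace and stop on an object; the grip force is fixed at half the most. Time passes only in rows, so rows that repeat a pose let the fingers close. It gives the time, the measured TCP pose, the force, the opening and the grip force at its end, in the units of the state.
- bot.observe(): the state, without advancing time (a new reading comes with each control period).
- bot.camera(name): name is "side" or "top" or "wrist"; returns a dict with "img" (480x640x3 uint8, red, green, blue), "vertical_fov" (degrees; the focal length in pixels is half the picture's height over the tangent of half this angle, whatever the lens; pixels are square), "cx", "cy" (the principal point, pixels), "dist_coeffs" ([k1, k2, p1, p2, k3] as OpenCV has them; the pictures are not rectified), "R" (3x3) and "t" (3): a world point X has camera coordinates R X + t. Camera axes: x right, y down, z forward; pixel columns grow to the right and rows downward; lengths in m; the calibration is good to about 2 mm. A picture is of the moment at which its call begins. There is no depth.
- bot.close_job(): hands the job in; it is judged then, once.
The state is a dict: "clock": time; "joint_pos": joint angles; "dq": joint speeds; "joint_efforts": joint torques, N m; "position": TCP position; "orientation": TCP orientation; "ft_force": force on the tool from outside, world axes, zero at the start; "moment": the same for the moment, N m; "width": opening from 0.0 (shut) to 1.0 (fully open); "finger_force": force on a finger pad.
Only numpy, scipy, OpenCV 4.12 (cv2) and the standard library are available. Lean on these libraries where they do the work, as an engineer would, in place of code of your own. Each camera call takes 0.05 s, during which the arm holds its last target. There are 200 camera calls.

## Working session

There is one attempt and no reset: what is moved stays moved. The work goes in short steps, Python scripts to look and compute and a tool call to move; the robot and the scene stay as the last step left them, time stands still between calls to the robot, and variables do not carry over. Pictures are saved under pics/ and viewed, at most 10 in all, crops included, and the job is handed in when it is done.

Besides the shell and the picture viewer there is one more tool, called by a JSON object that holds its "method" and its "body", one argument or row to a line. move_arm: Moves the arm, as the interface text tells. Its arguments: {"type":"object","properties":{"offset":{"type":"array"},"delta_rot":{"type":"array"},"gripper":{"type":"array"}},"required":["offset","delta_rot","gripper"]}

```bash
mkdir -p pics; cat > h.py <<'E'
import numpy as np, cv2
from bench import bot
def cam(n):
    c=bot.camera(n); f=240/np.tan(np.radians(c["vertical_fov"])/2)
    c["K"]=np.array([[f,0,c["cx"]],[0,f,c["cy"]],[0,0,1]]); c["R"]=np.array(c["R"]); c["t"]=np.array(c["t"]); c["d"]=np.array(c["dist_coeffs"],float); return c
def ray(c,uv,z):
    p=cv2.undistortPoints(np.array(uv,float).reshape(-1,1,2),c["K"],c["d"]).reshape(-1,2)
    d=np.c_[p,np.ones(len(p))]@c["R"]; o=-c["R"].T@c["t"]
    return o+d*((z-o[2])/d[:,2])[:,None]
def proj(c,X):
    return cv2.projectPoints(np.array(X,float).reshape(-1,1,3),cv2.Rodrigues(c["R"])[0],c["t"],c["K"],c["d"])[0].reshape(-1,2)
def save(n,im): cv2.imwrite("pics/"+n,im[:,:,::-1])
E
python3 - <<'E'
from h import *
for n in("top","side"):
    c=cam(n); save(n+"1.png",c["img"]); print(n,-c["R"].T@c["t"],c["R"].round(2).tolist(),c["K"][0,0])
s=bot.observe();print({k:np.round(v,3).tolist() for k,v in s.items()})
E
```

```text
top [ 3.30064690e-01 -6.34844518e-04  1.24547291e+00] [[0.1, -1.0, 0.0], [-0.98, -0.1, -0.2], [0.2, 0.02, -0.98]] 511.85694626206777
side [ 0.34241328 -0.77195393  0.69103969] [[0.97, -0.23, 0.02], [-0.13, -0.59, -0.79], [0.2, 0.77, -0.61]] 471.12266061608955
{'clock': 0.1, 'joint_pos': [1.169, 0.359, 1.511, 0.0, 1.273, -0.115], 'dq': [-0.0, -0.002, -0.003, 0.0, -0.002, 0.0], 'joint_efforts': [0.001, -52.865, -27.935, -0.0, 0.005, -0.0], 'position': [0.17, 0.575, 0.404], 'orientation': [[-0.959, 0.283, -0.001], [0.283, 0.959, -0.002], [0.0, -0.002, -1.0]], 'ft_force': [-0.572, 0.262, 0.191], 'moment': [-0.003, -0.015, -0.011], 'finger_force': 0.0, 'width': 1.004}
```

View pics/top1.png

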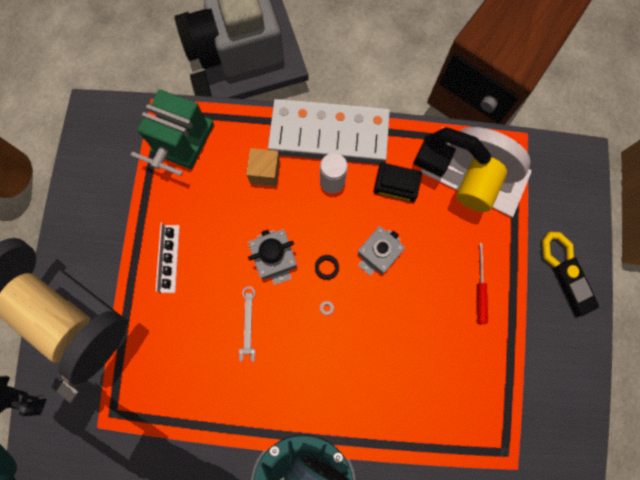

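View pics/side1.png

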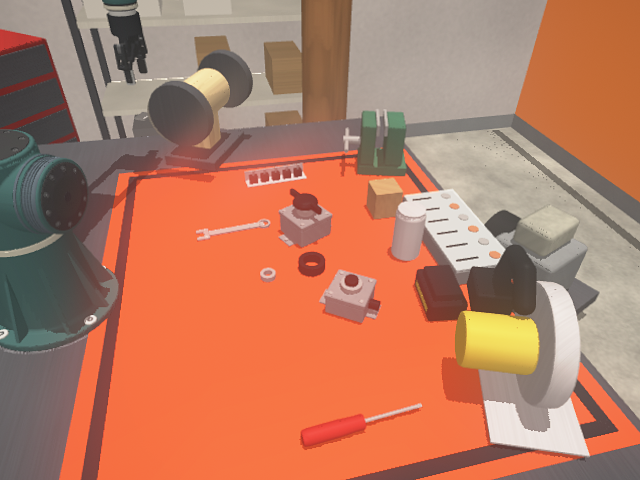

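The top view shows the mushroom near (271,250), with wing tips about (250,258) and (292,243). The reset button is near (382,248). In the side view the mushroom is near (305,202) and the reset button near (351,282). The rest of the bench is clear around both. Next I'll measure them with masks.

```bash
cat > m.py <<'E'
from h import *
def dark(c,box,thr):
    x0,y0,x1,y1=box; m=np.zeros((480,640),np.uint8)
    m[y0:y1,x0:x1]=(c["img"][y0:y1,x0:x1].max(2)<thr)*255
    k=max(cv2.findContours(m,cv2.RETR_EXTERNAL,cv2.CHAIN_APPROX_NONE)[0],key=cv2.contourArea)
    return k.reshape(-1,2),m
if __name__=="__main__":
    out=[]
    for n,bs,br in(("top",(240,225,302,280),(366,232,396,262)),("side",(280,185,330,222),(336,270,366,292))):
        c=cam(n)
        for nm,b,z in(("stop",bs,.097),("reset",br,.072)):
            k,m=dark(c,b,80 if n=="top" else 95)
            P=ray(c,k,z)[:,:2]; r=cv2.minAreaRect(P.astype(np.float32)*1000); 
            (cx,cy),rad=cv2.minEnclosingCircle(k.astype(np.float32))
            mo=cv2.moments(k.reshape(-1,1,2)); uv=(mo["m10"]/mo["m00"],mo["m01"]/mo["m00"])
            print(n,nm,"centroid px",np.round(uv,1),"world",ray(c,uv,z)[0].round(4),"rect",np.round(r[0]),np.round(r[1]),round(r[2],1),"circ",np.round((cx,cy,rad),1))
            if nm=="stop":
                far=P-P.mean(0); i=np.argmax((far**2).sum(1)); j=np.argmax(((P-P[i])**2).sum(1)); print("  tips",P[i].round(4),P[j].round(4),np.linalg.norm(P[i]-P[j]).round(4))
        x0,y0=(235,215) if n=="top" else (270,175)
        im=c["img"].copy(); out.append(cv2.resize(im[y0:y0+75,x0:x0+180] if n=="top" else im[y0:y0+140,x0:x0+130],None,fx=4 if n=="top" else 2.5,fy=4 if n=="top" else 2.5,interpolation=cv2.INTER_CUBIC))
    W=max(o.shape[1] for o in out); save("crop1.png",np.vstack([cv2.copyMakeBorder(o,0,0,0,W-o.shape[1],0) for o in out])[:600])
E
python3 m.py
```

```text
top stop centroid px [271.1 251.3] world [0.5272 0.1233 0.097 ] rect [527. 125.] [90. 61.] 84.1 circ [270.5 250.   22.9]
  tips [0.5068 0.1719] [0.5534 0.0782] 0.1046
top reset centroid px [382.2 247.2] world [ 0.5665 -0.1312  0.072 ] rect [ 567. -131.] [23. 24.] 50.1 circ [382.2 247.2   5.3]Traceback (most recent call last):
  File "m.py", line 12, in <module>
    k,m=dark(c,b,80 if n=="top" else 95)
        ~~~~^^^^^^^^^^^^^^^^^^^^^^^^^^^^
  File "m.py", line 5, in dark
    k=max(cv2.findContours(m,cv2.RETR_EXTERNAL,cv2.CHAIN_APPROX_NONE)[0],key=cv2.contourArea)
ValueError: max() iterable argument is empty
```

```bash
python3 - <<'E'
from h import *
c=cam("side");print(c["img"][200:204:3,298:314:4].tolist(), c["img"][282,346:358:4].tolist(), c["img"][225,300:310:4].tolist())
X=[[.530,.125,.1],[.5668,-.1312,.072]];print(proj(c,X).round(1))
print(proj(c,[[.507,.172,.099],[.5534,.078,.099]]).round(1))
E
sed -i 's/if n=="top" else 95/if n=="top" else 130/' m.py; python3 m.py
```

```text
[[[135, 64, 58], [133, 63, 57], [133, 64, 58], [131, 63, 56]], [[134, 63, 56], [135, 67, 61], [136, 72, 65], [133, 67, 61]]] [[136, 54, 45], [141, 66, 59], [142, 68, 61]] [[183, 143, 137], [200, 165, 158], [188, 152, 146]]
[[304.7 196.5]
 [351.  276.8]]
[[291.1 187.4]
 [319.4 206.8]]
top stop centroid px [271.1 251.4] world [0.5271 0.1235 0.097 ] rect [527. 125.] [90. 61.] 84.1 circ [270.5 250.   22.9]
  tips [0.5068 0.1719] [0.5534 0.0782] 0.1046
top reset centroid px [382.2 247.2] world [ 0.5664 -0.1314  0.072 ] rect [ 566. -131.] [22. 24.] 50.1 circ [382.2 247.2   5.3]
side stop centroid px [313.9 197.8] world [0.5504 0.1199 0.097 ] rect [540. 127.] [18. 67.] 30.7 circ [306.5 198.   11.2]
  tips [0.5493 0.0936] [0.5172 0.1524] 0.067Traceback (most recent call last):
  File "m.py", line 12, in <module>
    k,m=dark(c,b,80 if n=="top" else 130)
        ~~~~^^^^^^^^^^^^^^^^^^^^^^^^^^^^^
  File "m.py", line 5, in dark
    k=max(cv2.findContours(m,cv2.RETR_EXTERNAL,cv2.CHAIN_APPROX_NONE)[0],key=cv2.contourArea)
ValueError: max() iterable argument is empty
```

The tip midpoint gives the mushroom at about (0.530, 0.125) and the reset at (0.567, -0.131). The side projection roughly agrees. I'll move above the mushroom, fingers shut, and refine with the wrist camera.

{"method": "move_arm", "body": {
  "offset": [
    [-0.47,-0.33,0],
    [-0.47,-0.33,0],
    [-0.47,-0.33,0],
    [-0.47,-0.33,0],
    [-0.47,-0.33,0],
    [-0.47,-0.33,0],
    [-0.47,-0.33,0],
    [-0.47,-0.33,0],
    [-0.47,-0.33,0],
    [-0.47,-0.33,0],
    [-0.47,-0.33,0],
    [-0.47,-0.33,0]
  ],
  "delta_rot": [
    [0,0,0.83],
    [0,0,0.83],
    [0,0,0.83],
    [0,0,0.83],
    [0,0,0.83],
    [0,0,0.83],
    [0,0,0.83],
    [0,0,0.83],
    [0,0,0.83],
    [0,0,0.83],
    [0,0,0.83],
    [0,0,0.83]
  ],
  "gripper": [1,1,1,1,1,1,1,1,1,1,1,1]
}}

```text
clock: 1.55
position: [0.5295, 0.1228, 0.4049]
orientation: [[-0.436, 0.9, 0.002], [0.9, 0.436, -0.001], [-0.002, 0.001, -1.0]]
ft_force: [0.3, 0.5, -0.2]
width: -0.002
finger_force: 0.0
```

{"method": "move_arm", "body": {
  "offset": [
    [0,0,0],
    [0,0,0],
    [0,0,0]
  ],
  "delta_rot": [
    [0,0,0],
    [0,0,0],
    [0,0,0]
  ],
  "gripper": [1,1,1]
}}

```text
clock: 1.85
position: [0.5264, 0.1268, 0.4046]
orientation: [[-0.439, 0.898, -0.001], [0.898, 0.439, 0.0], [0.001, -0.001, -1.0]]
ft_force: [-0.7, 0.0, 0.2]
width: -0.003
finger_force: 0.0
```

```bash
python3 - <<'E'
from h import *
s=bot.observe();print({k:np.round(s[k],3).tolist() for k in("clock","position","orientation","width","ft_force","joint_pos")})
c=cam("wrist");im=c["img"].copy();print(-c["R"].T@c["t"],proj(c,[[.53,.125,.1],[.507,.172,.099],[.553,.078,.099]]).round(0).tolist());save("w1.png",im)
E
```

```text
{'clock': 1.85, 'position': [0.526, 0.127, 0.405], 'orientation': [[-0.439, 0.898, -0.001], [0.898, 0.439, 0.0], [0.001, -0.001, -1.0]], 'width': -0.003, 'ft_force': [-0.734, 0.017, 0.196], 'joint_pos': [0.109, 0.275, 1.637, 0.0, 1.231, -0.346]}
[0.49627354 0.18942756 0.37409698] [[316.0, 239.0], [316.0, 159.0], [315.0, 311.0]]
```

View pics/w1.png

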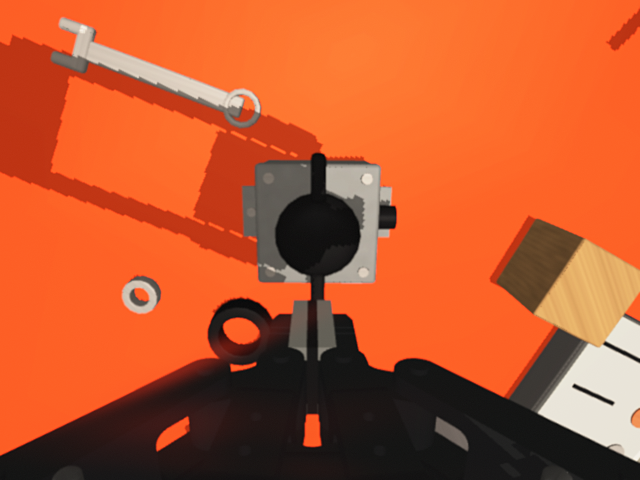

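The wrist view shows the head centred at about (318,234), with wing A's tip at (318,154) and the wings along the image vertical, so along tool x. The box is square to the tool. Next I'll turn these into positions.

```bash
python3 - <<'E'
from h import *
c=cam("wrist");m=(c["img"].max(2)<75).astype(np.uint8);m[:,:255]=0;m[:,375:]=0;m[300:]=0
# head: opening removes wings
h=cv2.morphologyEx(m,cv2.MORPH_OPEN,cv2.getStructuringElement(cv2.MORPH_ELLIPSE,(41,41)))
k=max(cv2.findContours(h,0,1)[0],key=cv2.contourArea);print(cv2.minEnclosingCircle(k),cv2.boundingRect(k))
x,y,w,hh=cv2.boundingRect(k)
for z in(.085,.09,.095):
    P=ray(c,[(x+w/2,y+hh/2),(x,y+hh/2),(x+w,y+hh/2)],z);print(z,P[0].round(4),np.linalg.norm(P[1]-P[2]).round(4))
ys=np.arange(156,188,6);xs=[np.flatnonzero(m[v,290:345]).mean()+290 for v in ys];print(xs,[m[v,290:345].sum() for v in ys])
tip=np.flatnonzero(m[:,318])[0];T=ray(c,[(xs[0],tip)],.099)[0];Q=ray(c,np.c_[xs,ys],.099);d=Q[0]-Q[-1]
print("tip",tip,T,"wing angle",np.degrees(np.arctan2(d[1],d[0])),"axis from tip",T-.056*d/np.linalg.norm(d))
E
```

```text
((317.0, 234.5), 43.06110382080078) (275, 192, 85, 86)
0.085 [0.5317 0.1251 0.085 ] 0.0593
0.09 [0.5311 0.1263 0.09  ] 0.0582
0.095 [0.5304 0.1274 0.095 ] 0.0572
[np.float64(317.5), np.float64(317.0), np.float64(317.5), np.float64(317.5), np.float64(317.5), np.float64(317.5)] [np.uint64(12), np.uint64(55), np.uint64(16), np.uint64(16), np.uint64(16), np.uint64(16)]
tip 154 [0.50657942 0.17559191 0.099     ] wing angle 116.27929767828701 axis from tip [0.53137326 0.12537971 0.099     ]
```

{"method": "move_arm", "body": {
  "offset": [
    [-0.003,0.004,0.03],
    [-0.003,0.004,0.07],
    [-0.003,0.004,0.1],
    [-0.003,0.004,0.12],
    [-0.003,0.004,0.12],
    [-0.003,0.004,0.12]
  ],
  "delta_rot": [
    [0,0,0],
    [0,0,0],
    [0,0,0],
    [0,0,0],
    [0,0,0],
    [0,0,0]
  ],
  "gripper": [1,1,1,1,1,1]
}}

```text
clock: 2.55
position: [0.5319, 0.1258, 0.285]
orientation: [[-0.44, 0.898, -0.0], [0.898, 0.44, -0.0], [0.0, -0.0, -1.0]]
ft_force: [0.3, 0.1, 1.0]
width: 0.001
finger_force: 0.0
```

{"method": "move_arm", "body": {
  "offset": [
    [0,0,0.006],
    [0,0,0.011],
    [0,0,0.014],
    [0,0,0.016],
    [0,0,0.018],
    [0,0,0.019],
    [0,0,0.019],
    [0,0,0.019]
  ],
  "delta_rot": [
    [0,0,0],
    [0,0,0],
    [0,0,0],
    [0,0,0],
    [0,0,0],
    [0,0,0],
    [0,0,0],
    [0,0,0]
  ],
  "gripper": [1,1,1,1,1,1,1,1]
}}

```text
clock: 3.35
position: [0.5326, 0.1251, 0.2661]
orientation: [[-0.438, 0.899, 0.001], [0.899, 0.438, 0.0], [-0.0, 0.001, -1.0]]
ft_force: [1.4, 1.0, 4.9]
width: -0.0
finger_force: 2.2
```

{"method": "move_arm", "body": {
  "offset": [
    [0,0,0.001],
    [0,0,0.0015],
    [0,0,0.002],
    [0,0,0.0025],
    [0,0,0.0025]
  ],
  "delta_rot": [
    [0,0,0],
    [0,0,0],
    [0,0,0],
    [0,0,0],
    [0,0,0]
  ],
  "gripper": [1,1,1,1,1]
}}

```text
clock: 3.85
position: [0.5326, 0.1252, 0.2643]
orientation: [[-0.439, 0.899, 0.002], [0.899, 0.439, 0.0], [-0.001, 0.002, -1.0]]
ft_force: [-0.6, 1.0, 13.1]
width: 0.0
finger_force: 6.6
```

{"method": "move_arm", "body": {
  "offset": [
    [0,0,-0.01],
    [0,0,-0.02],
    [0,0,-0.02],
    [0,0,-0.02],
    [0,0,-0.01],
    [0,0,-0.006],
    [0,0,-0.006],
    [0,0,-0.006]
  ],
  "delta_rot": [
    [0,0,0],
    [0,0,0],
    [0,0,0],
    [0,0,0],
    [0,0,0],
    [0,0,0],
    [0,0,0],
    [0,0,0]
  ],
  "gripper": [1,1,1,1,1,1,1,1]
}}

```text
clock: 4.65
position: [0.5319, 0.125, 0.2686]
orientation: [[-0.439, 0.899, -0.001], [0.899, 0.439, -0.0], [0.0, -0.001, -1.0]]
ft_force: [0.5, 0.0, 0.1]
width: -0.002
finger_force: 0.0
```

{"method": "move_arm", "body": {
  "offset": [
    [0,0,-0.025],
    [0,0,-0.025],
    [0.047,-0.034,-0.025],
    [0.047,-0.034,-0.025],
    [0.047,-0.034,-0.025],
    [0.047,-0.034,-0.01],
    [0.047,-0.034,0.005],
    [0.047,-0.034,0.017],
    [0.047,-0.034,0.017],
    [0.047,-0.034,0.017]
  ],
  "delta_rot": [
    [0,0,0],
    [0,0,0],
    [0,0,0],
    [0,0,0],
    [0,0,0],
    [0,0,0],
    [0,0,0],
    [0,0,0],
    [0,0,0],
    [0,0,0]
  ],
  "gripper": [1,1,1,1,1,1,1,1,1,1]
}}

```text
clock: 5.65
position: [0.4814, 0.1522, 0.252]
orientation: [[-0.438, 0.899, -0.0], [0.899, 0.438, -0.0], [-0.0, -0.0, -1.0]]
ft_force: [0.2, -0.1, 0.8]
width: -0.002
finger_force: 0.0
```

```bash
python3 - <<'E'
from h import *
c=cam("wrist");save("w2.png",c["img"])
s=bot.observe();R=np.array(s["orientation"]);p=np.array(s["position"]);a=np.array([.5311,.1255,p[2]])
print(s["clock"],p.round(4),s["ft_force"], "rel axis in tool",(R.T@(p-a)).round(4))
# arc: contact offset 20 mm tangential, r=47; tool keeps turning with the wing about the axis by phi
rel=np.array([.047,-.020,0])
p0=R.T@(p-a)
for phi in np.arange(0,1.01,.1):
    C=np.array([[np.cos(phi),-np.sin(phi)],[np.sin(phi),np.cos(phi)]])
    print(round(phi,2),(C@rel[:2]-p0[:2]).round(3))
E
```

```text
5.7 [0.4815 0.1523 0.2524] [ 0.43240229  0.18649879 -0.72586712] rel axis in tool [ 0.0458 -0.0328 -0.    ]
0.0 [0.001 0.013]
0.1 [0.003 0.018]
0.2 [0.004 0.023]
0.3 [0.005 0.028]
0.4 [0.005 0.033]
0.5 [0.005 0.038]
0.6 [0.004 0.043]
0.7 [0.003 0.048]
0.8 [0.001 0.053]
0.9 [-0.001  0.057]
1.0 [-0.004  0.062]
```

View pics/w2.png

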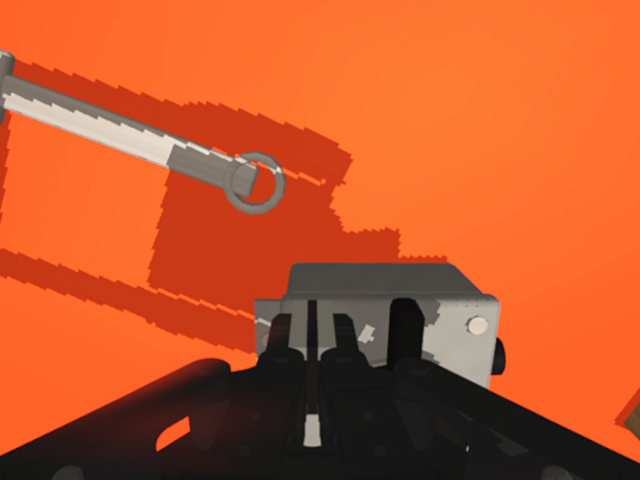

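The wrist view shows the shut fingers beside wing A, which is at (405,330), low and clear of the box. Pushing along an arc now.

{"method": "move_arm", "body": {
  "offset": [
    [0.001,0.007,0],
    [0.001,0.013,0],
    [0.003,0.018,0],
    [0.004,0.023,0],
    [0.005,0.028,0],
    [0.005,0.033,0],
    [0.005,0.033,0]
  ],
  "delta_rot": [
    [0,0,0],
    [0,0,0],
    [0,0,0.1],
    [0,0,0.2],
    [0,0,0.3],
    [0,0,0.4],
    [0,0,0.4]
  ],
  "gripper": [1,1,1,1,1,1,1]
}}

```text
clock: 6.4
position: [0.5095, 0.1719, 0.2527]
orientation: [[-0.054, 0.999, 0.002], [0.999, 0.054, 0.0], [0.0, 0.002, -1.0]]
ft_force: [0.3, 0.1, 0.5]
width: 0.001
finger_force: 0.2
```

{"method": "move_arm", "body": {
  "offset": [
    [0.002,0.005,0],
    [0.003,0.01,0],
    [0.004,0.015,0],
    [0.004,0.02,0],
    [0.004,0.025,0],
    [0.003,0.03,0],
    [0.003,0.03,0],
    [0.003,0.03,0]
  ],
  "delta_rot": [
    [0,0,0.1],
    [0,0,0.2],
    [0,0,0.3],
    [0,0,0.4],
    [0,0,0.5],
    [0,0,0.6],
    [0,0,0.6],
    [0,0,0.6]
  ],
  "gripper": [1,1,1,1,1,1,1,1]
}}

```text
clock: 7.2
position: [0.5382, 0.176, 0.2523]
orientation: [[0.516, 0.857, 0.0], [0.857, -0.516, 0.0], [0.0, -0.0, -1.0]]
ft_force: [-0.3, 0.2, -0.5]
width: 0.002
finger_force: 0.2
```

```bash
python3 - <<'E'
from h import *
c=cam("wrist");t=cam("side")
save("w3.png",np.hstack([cv2.resize(c["img"],(400,300)),cv2.resize(t["img"][150:270,230:390],(400,300),interpolation=cv2.INTER_CUBIC)]))
s=bot.observe();print(s["clock"],s["ft_force"])
E
```

```text
7.3 [0.24216919 1.35753647 0.25757619]
```

View pics/w3.png

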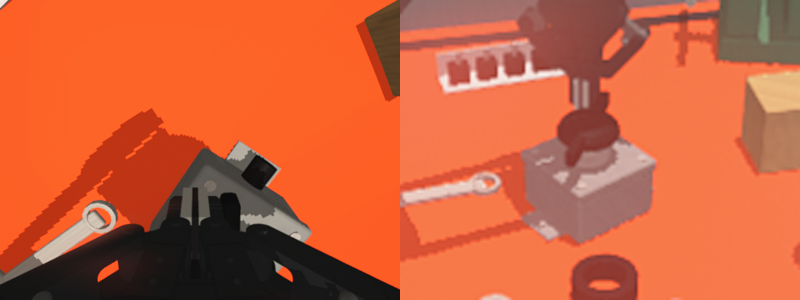

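The side view shows the head twisted with its stem showing, so it has popped out. Now I'll lift off and go above the reset.

{"method": "move_arm", "body": {
  "offset": [
    [0,0,-0.02],
    [0,0,-0.06],
    [0,0,-0.11],
    [0,0,-0.15],
    [-0.25,0.18,-0.15],
    [-0.25,0.18,-0.15],
    [-0.25,0.18,-0.15],
    [-0.25,0.18,-0.15],
    [-0.25,0.18,-0.15],
    [-0.25,0.18,-0.15],
    [-0.25,0.18,-0.15],
    [-0.25,0.18,-0.15]
  ],
  "delta_rot": [
    [0,0,0],
    [0,0,0],
    [0,0,0],
    [0,0,0],
    [0,0,0],
    [0,0,0],
    [0,0,0],
    [0,0,0],
    [0,0,0],
    [0,0,0],
    [0,0,0],
    [0,0,0]
  ],
  "gripper": [1,1,1,1,1,1,1,1,1,1,1,1]
}}

```text
clock: 8.5
position: [0.562, -0.1327, 0.4021]
orientation: [[0.521, 0.854, -0.0], [0.854, -0.521, -0.0], [-0.0, -0.0, -1.0]]
ft_force: [0.3, 0.3, 0.5]
width: 0.001
finger_force: 0.0
```

{"method": "move_arm", "body": {
  "offset": [
    [0,0,0],
    [0,0,0],
    [0,0,0]
  ],
  "delta_rot": [
    [0,0,0],
    [0,0,0],
    [0,0,0]
  ],
  "gripper": [1,1,1]
}}

```text
clock: 8.8
position: [0.5621, -0.1295, 0.4022]
orientation: [[0.517, 0.856, -0.0], [0.856, -0.517, 0.0], [0.0, -0.0, -1.0]]
ft_force: [-0.1, 0.4, -0.2]
width: 0.001
finger_force: 0.0
```

```bash
python3 - <<'E'
from h import *
c=cam("wrist");t=cam("side");tp=cam("top")
a=cv2.imread("pics/side1.png")[:,:,::-1]
f=lambda i:cv2.resize(i[170:250,265:345],(320,320),interpolation=cv2.INTER_CUBIC)
w=c["img"].copy();print(proj(c,[[.5665,-.1313,.072]]).round(1))
save("w4.png",np.vstack([np.hstack([f(a),f(t["img"])]),np.hstack([cv2.resize(w,(373,280)),np.zeros((280,267,3),np.uint8)])]))
s=bot.observe();print(s["clock"],np.round(s["position"],4),np.round(s["orientation"],3).tolist(),s["ft_force"])
cv2.imwrite("pics/wr.png",w[:,:,::-1])
g=cv2.GaussianBlur(w,(5,5),0).max(2);m=((g<75)*255).astype(np.uint8)
for k in cv2.findContours(m,cv2.RETR_CCOMP,cv2.CHAIN_APPROX_NONE)[0]:
    A=cv2.contourArea(k)
    if 500<A<8000:
        x,r=cv2.minEnclosingCircle(k);print(np.round(x,1),round(r,1),A/(np.pi*r*r),ray(c,[x],.071)[0].round(4),"diam mm",(np.linalg.norm(ray(c,[(x[0]-r,x[1])],.071)-ray(c,[(x[0]+r,x[1])],.071))*1000).round(1))
E
```

```text
[[318.3 225. ]]
8.95 [ 0.5622 -0.1302  0.4023] [[0.518, 0.855, -0.0], [0.855, -0.518, -0.0], [-0.0, 0.0, -1.0]] [-0.18385147 -0.48531738  0.1091211 ]
[452.  433.5] 24.5 0.3580790703759152 [ 0.5707 -0.3476  0.071 ] diam mm 42.8
[172. 433.] 24.8 0.38047270251309656 [ 0.3654 -0.2232  0.071 ] diam mm 43.6
[311.8 430.1] 18.8 0.5722522349876298 [ 0.4705 -0.2811  0.071 ] diam mm 31.9
[320.7 223.3] 19.3 0.8994699598985106 [ 0.5684 -0.1313  0.071 ] diam mm 27.7
[637.6 196. ] 56.0 0.23650821791766327 [ 0.781  -0.2344  0.071 ] diam mm 92.5
[185.  109.5] 39.3 0.9039274054494111 [ 0.5304 -0.0156  0.071 ] diam mm 54.1
[187.  110.8] 25.3 0.8182948807507245 [ 0.531  -0.0171  0.071 ] diam mm 34.9
[485.2 148.7] 49.8 0.08817411868470457 [ 0.694  -0.1447  0.071 ] diam mm 71.2
[126.5  13. ] 26.9 0.4174959090025525 [0.5324 0.0559 0.071 ] diam mm 36.3
```

View pics/w4.png

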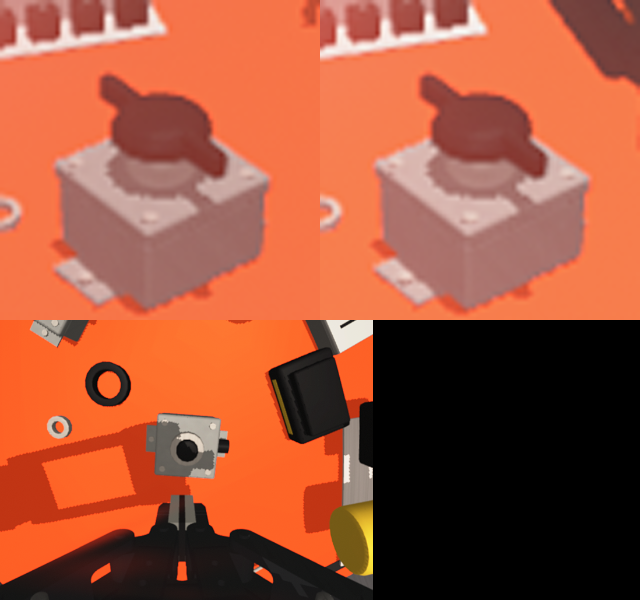

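The mushroom looks the same as at the start: out and turned back. The reset button is at about (0.5675, -0.1313), 27.7 mm across as expected. Descending.

{"method": "move_arm", "body": {
  "offset": [
    [0.002,0.005,0.04],
    [0.002,0.005,0.08],
    [0.002,0.005,0.12],
    [0.002,0.005,0.14],
    [0.002,0.005,0.145],
    [0.002,0.005,0.145],
    [0.002,0.005,0.145]
  ],
  "delta_rot": [
    [0,0,0],
    [0,0,0],
    [0,0,0],
    [0,0,0],
    [0,0,0],
    [0,0,0],
    [0,0,0]
  ],
  "gripper": [1,1,1,1,1,1,1]
}}

```text
clock: 9.65
position: [0.5683, -0.1322, 0.2585]
orientation: [[0.519, 0.855, 0.002], [0.855, -0.519, -0.001], [0.0, 0.002, -1.0]]
ft_force: [-0.3, -0.4, 0.4]
width: 0.002
finger_force: 0.0
```

{"method": "move_arm", "body": {
  "offset": [
    [0,0,0.005],
    [0,0,0.01],
    [0,0,0.013],
    [0,0,0.015],
    [0,0,0.017],
    [0,0,0.017],
    [0,0,0.017]
  ],
  "delta_rot": [
    [0,0,0],
    [0,0,0],
    [0,0,0],
    [0,0,0],
    [0,0,0],
    [0,0,0],
    [0,0,0]
  ],
  "gripper": [1,1,1,1,1,1,1]
}}

```text
clock: 10.35
position: [0.5677, -0.1321, 0.2405]
orientation: [[0.519, 0.855, 0.001], [0.855, -0.519, -0.0], [0.0, 0.001, -1.0]]
ft_force: [0.5, -0.7, 4.7]
width: 0.003
finger_force: 2.1
```

{"method": "move_arm", "body": {
  "offset": [
    [0,0,0.001],
    [0,0,0.002],
    [0,0,0.0025],
    [0,0,0.0025],
    [0,0,0.0025]
  ],
  "delta_rot": [
    [0,0,0],
    [0,0,0],
    [0,0,0],
    [0,0,0],
    [0,0,0]
  ],
  "gripper": [1,1,1,1,1]
}}

```text
clock: 10.85
position: [0.5677, -0.1321, 0.2393]
orientation: [[0.519, 0.855, 0.001], [0.855, -0.519, -0.001], [0.0, 0.001, -1.0]]
ft_force: [-3.1, 1.8, 16.5]
width: 0.001
finger_force: 8.3
```

16.5 N means the button is right at its stop. Retreating.

{"method": "move_arm", "body": {
  "offset": [
    [0,0,-0.01],
    [0,0,-0.03],
    [0,0,-0.07],
    [0,0,-0.11],
    [0,0,-0.15],
    [0,0,-0.15],
    [0,0,-0.15],
    [0,0,-0.15]
  ],
  "delta_rot": [
    [0,0,0],
    [0,0,0],
    [0,0,0],
    [0,0,0],
    [0,0,0],
    [0,0,0],
    [0,0,0],
    [0,0,0]
  ],
  "gripper": [1,1,1,1,1,1,1,1]
}}

```text
clock: 11.65
position: [0.5668, -0.1318, 0.3863]
orientation: [[0.519, 0.855, -0.003], [0.855, -0.519, 0.001], [-0.001, -0.003, -1.0]]
ft_force: [-0.3, 0.0, -0.2]
width: 0.002
finger_force: 0.0
```

```bash
python3 - <<'E'
from h import *
t=cam("side");save("end.png",t["img"]);a=cv2.imread("pics/side1.png")[:,:,::-1]
for n,(x,y,X,Y) in dict(stop=(270,175,340,245),reset=(315,260,385,320)).items(): print(n,cv2.absdiff(a,t["img"])[y:Y,x:X].mean())
w=cam("wrist");m=((cv2.GaussianBlur(w["img"],(5,5),0).max(2)<75)*255).astype(np.uint8)
for k in cv2.findContours(m[150:300,240:400],0,1)[0]:
    if cv2.contourArea(k)>500: print(cv2.minEnclosingCircle(k))
print(bot.observe()["ft_force"])
E
```

```text
stop 9.689047619047619
reset 14.222460317460317
((75.02603912353516, 78.73958587646484), 20.369495391845703)
[ 0.1542048  -0.02413137  0.3512507 ]
```

View pics/end.png

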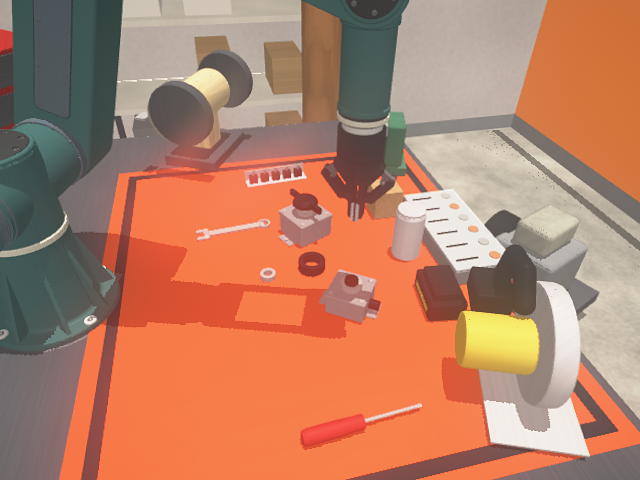

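The final side view shows the mushroom out at (305,202), the reset button out at (351,281), and every loose thing where it began. The arm is clear, so I'm handing in.

```bash
python3 -c "from bench import bot; print(bot.close_job())"
```

```text
the job is handed in; nothing more can be done
None
```

The job is handed in: the mushroom was pressed until it latched, twisted clockwise until it popped out, and the reset was then pressed to its stop and came back out; in the final side view nothing loose had visibly moved, but the hand-in returned no verdict.

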